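Clip the self-closing tweezers onto the flow plate

TASK

Three aluminium flow models stand in grey seats on the optical bench; the flat plate goes into the tank next. Squeeze the parked self-closing tweezers open by their finger pads, lift them off the parking tab, lower the open jaws well down over the top edge of the flat plate so that it lies between them, and release, so that the tweezers are left upright, gripping the plate by themselves, with the plate still standing in its seat.

Things in the scene. Friction and masses are not known exactly. Their poses are not given: they have to be found in the camera images.
- tweezers: Steel self-closing tweezers, upright, jaws down, 98 mm long, 90 g; they start gripping the dark parking tab (40 x 12 mm from above, 60 mm high). Origin midway between the jaw tips; z up, y the line along which jaws and pads move. Jaws 4 mm thick, 28 mm wide (18 at the tips), free for 45 mm above the tips up to the centre block, which starts resting on the tab's top edge.
- pads_mid (a point): Point midway between the two upright ribbed finger pads at the top of the tweezers, at their mid height, 79 mm above the tips. Pads: 28 mm wide (tweezers' x), 38 mm high, 56 mm apart over their outer faces at the start; squeeze them along y. Nothing stands above or beside them. Springs: 6 N per pad at 56 mm, 10 N at 36 mm (hard stop).
- tweezer_left (a joint): How far each tweezer arm is squeezed in, m. The arms cross, so squeezing opens the jaws, both sides equally. 0: jaws hold 12 mm, pads 56 mm over all (the start). 0.010: squeezed to the stop, jaws 32 mm apart, pads 36 mm. -0.004: closed on nothing, jaws 4 mm apart, pads 64 mm.
- plate: Flat aluminium plate, 40 mm wide (x), 12 mm thick (y), 80 mm high (z up), 0.1 kg, loose in the 15 mm deep pocket of a grey seat (75 x 50 x 20 mm). Origin: centre of its underside, 5 mm above the bench; top edge 85 mm above the bench. Tweezers' y goes along its y, either way round. The lower models are a 24 mm square bar and a 23 mm round rod.
Mind the look-alikes: they are no part of the job. What is shaped like the plate but orange or pink is not meant.

How it is judged:
By the outcome, as a careful person would: the job done as asked, in the order asked, and still so for the second after the job is handed in, with the robot touching nothing.
It also fails if it takes over 40 s, if anything falls off the work surface, if the arm or the gripper's body presses on something with over 40 N, if the wrist force passes 120 N, or if a joint passes its speed limit or range.

ROBOT

A 6-joint arm with a two-finger parallel gripper is mounted at the origin on the work surface. World frame = base frame: x ahead of the robot, y to its left, z up, the work surface at z = 0. Lengths are in m, angles in rad, forces in N, time in s.
With the tool pointing down it reaches from about 0.425 to 0.95 m from the base axis. Payload 3.5 kg.
Tool frame: the origin (TCP) lies midway between the tips of the shut fingers; the grasp point (between the pads) lies behind it (ctrl.grip_point_offset is the z of the grasp point in the tool frame, in m); z points along the fingers, y is the line along which they close (so a half turn about z gives the same grasp; the last joint's range is limited). The gripper opens to 85 mm and grips with 20 to 120 N. Pads are 22 mm wide; open, the fingers measure 114 mm over their backs; the gripper's body (76 mm by 85 mm) begins 54 mm behind the grasp point. The pads swing forward as they close: fully open they stand 13 mm farther back than shut.
Start: joints at [-1.272, 0.286, 1.577, -0, 1.279, -0.15], TCP at [0.293, -0.608, 0.231] pointing down, gripper open.
Joint ranges: [-2.77, 2.77], [-0.9, 2.22], [0.21, 2.48], [-1.53, 4.67], [0.24, 2.81], [-2.84, 2.84]. Speed limits (rad/s): [2.79, 2.79, 3.14, 3.14, 3.14, 3.14].

INTERFACE

Orientations are given as a unit quaternion [w, x, y, z].
In Python, from bench import ctrl, cams, job_done gives the robot as it stands.
- The arm moves only by the tool play_rows, never from a script. Its argument "plan" is a list of rows, each a list of 3 entries, a list of its own where there are three numbers: the turn, a rotation vector about the tool's x, y, z in degrees, then the shift along the tool's x, y, z in mm, then the closure, from -1 (fully open) to 1 (shut). A call has 1 to 8 rows; each row is the pose to reach, as a shift and turn from the pose commanded when the call began, along the tool's axes at that moment; what a row does not reach only later rows make up. A row lasts 1/10 s, in which the tool goes at most 50 mm and 8.59 degrees, less where a joint would pass 70% of its speed; a pose out of reach is approached as far as the arm can. A call with a gripper value outside its range is refused whole. The fingers move at their own pace and stop on an object; "grip_force" is the grip in N (left out, the last holds). Time passes only in rows, so rows that repeat a pose let the fingers close. It gives the time, the measured TCP pose, the force, the opening and the grip force at its end, in the units of the state.
- ctrl.get_state(): the state, without advancing time (a new reading comes with each control period).
- cams.capture(name): name is "scene" or "top" or "wrist"; returns (picture, depth): 480x640x3 uint8, blue, green, red; 480x640 float32, m along the optical axis (not along the pixel's ray), 0 where there is no reading.
- cams.camera_model(name): a dict with "fx", "fy", "cx", "cy" (pixels), "origin" and "attitude" of the camera in the world; the wrist camera has in their place "mount" (4x4, takes a point from camera to tool coordinates, whose origin is the TCP and whose axes are the flange's). Camera axes: x right, y down, z forward; pixel columns grow to the right and rows downward; lengths in m; the calibration is good to about 2 mm. A picture is of the moment at which its call begins: read the wrist's pose just before it. camera_model takes no time and is no camera call.
- job_done(): hands the job in; it is judged then, once.
The state is a dict: "time_s": time; "joints": joint angles; "qd": joint speeds; "joint_efforts": joint torques, N m; "position": TCP position; "ee_rot": TCP orientation; "contact_force": force on the tool from outside, world axes, zero at the start; "moment": the same for the moment, N m; "width": opening from 0.0 (shut) to 1.0 (fully open); "finger_force": force on a finger pad.
Only numpy, scipy, OpenCV 4.12 (cv2) and the standard library are available. Lean on these libraries where they do the work, as an engineer would, in place of code of your own. Each camera call takes 0.05 s, during which the arm holds its last target. There are 200 camera calls.

## Working session

There is one attempt and no reset: what is moved stays moved. The work goes in short steps, Python scripts to look and compute and a tool call to move; the robot and the scene stay as the last step left them, time stands still between calls to the robot, and variables do not carry over. Pictures are saved under pics/ and viewed, at most 10 in all, crops included, and the job is handed in when it is done.

Besides the shell and the picture viewer there is one more tool, called after ">>>" by a JSON object that holds its "name" and its "arguments". play_rows: Moves the arm, as the interface text tells. Its arguments: {"type":"object","properties":{"plan":{"type":"array","items":{"type":"array"}},"grip_force":{"type":"number"}},"required":["plan"]}

```bash
mkdir -p pics
cat > h.py <<'E'
import numpy as np, cv2
from bench import ctrl, cams, job_done
from scipy.spatial.transform import Rotation as R
def rot(q): return R.from_quat([q[1],q[2],q[3],q[0]]).as_matrix()
def cloud(name):
    s=ctrl.get_state(); im,d=cams.capture(name); m=cams.camera_model(name)
    v,u=np.mgrid[:480,:640]
    P=np.stack([(u-m['cx'])/m['fx']*d,(v-m['cy'])/m['fy']*d,d],-1)
    if 'mount' in m:
        M=np.array(m['mount']); P=P@M[:3,:3].T+M[:3,3]; P=P@rot(s['ee_rot']).T+np.array(s['position'])
    else:
        A=np.array(m['attitude']); A=rot(A) if A.size==4 else A
        P=P@A.T+np.array(m['origin'])
    P[d==0]=np.nan
    return im,d,P
E
python3 - <<'E'
from h import *
print(ctrl.get_state(), ctrl.grip_point_offset, cams.camera_model('top'))
a,d,P=cloud('top'); b,d2,P2=cloud('scene')
np.savez('c.npz',a=a,P=P,b=b,P2=P2)
cv2.imwrite('pics/top.png',a); cv2.imwrite('pics/scene.png',b)
E
```

```text
{'time_s': 0.0, 'joints': array([-1.27198200e+00,  2.87200905e-01,  1.57819715e+00, -5.19576250e-06,
        1.27856319e+00, -1.50000587e-01]), 'qd': array([ 0.00076282, -0.00070595, -0.00071141,  0.00038784, -0.00183966,
        0.00115431]), 'joint_efforts': array([ 7.12845722e-04, -4.05979764e+01, -2.92625517e+01, -1.49042844e-04,
        5.76516250e-03, -1.66315218e-06]), 'position': array([ 0.29271078, -0.60750211,  0.22991276]), 'ee_rot': array([-1.18083426e-03,  9.74925285e-01,  2.22529292e-01, -9.05184376e-05]), 'contact_force': array([0.14749999, 0.08729098, 0.7744859 ]), 'moment': array([ 0.02107146, -0.01851529,  0.04372921]), 'finger_force': 0.0, 'width': 0.9949085210982679} -0.0187 {'fx': 446.8943572352356, 'fy': 446.8943572352356, 'cx': 323.8831499638653, 'cy': 242.55096387695914, 'origin': array([0.46429355, 0.05231232, 0.85607162]), 'attitude': array([ 0.02387582, -0.70577834,  0.70778389, -0.01867726])}
```

View pics/top.png

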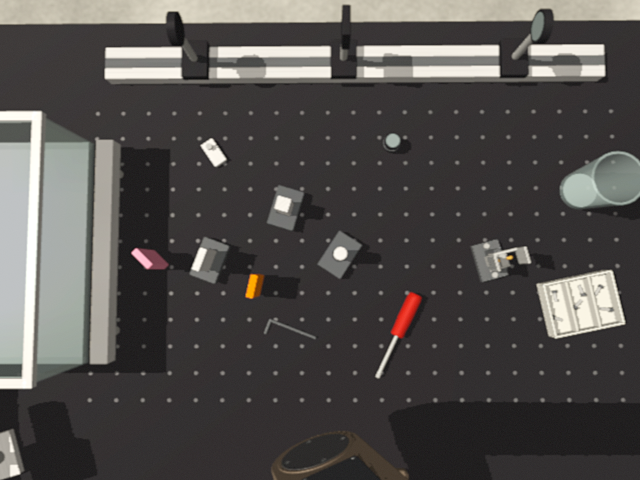

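View pics/scene.png

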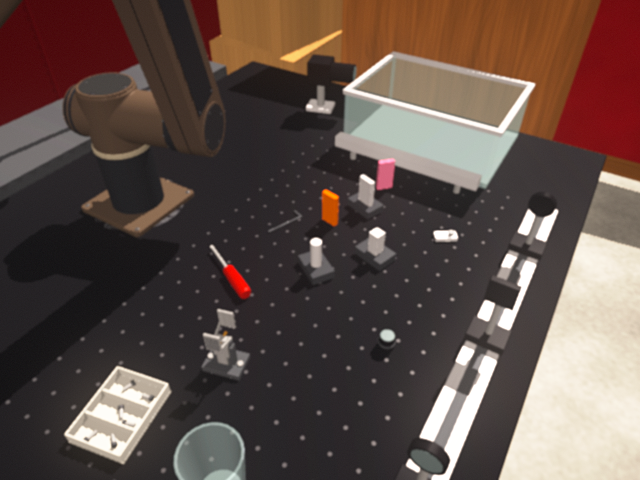

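The top view shows the white plate in its seat at about (203,258). Pink (150,258) and orange (254,286) are the look-alikes. The tweezers stand at about (508,258). The scene view agrees: plate (367,190), tweezers (222,340).

```bash
python3 - <<'E'
from h import *
c=np.load('c.npz')
def rep(n,Q):
    if len(Q)<5: print(n,len(Q)); return
    r=cv2.minAreaRect(Q[:,:2].astype(np.float32)*1000)
    print(n,len(Q),np.nanmedian(Q,0).round(4),'rect',np.round(r[0],1),np.round(r[1],1),round(r[2],1),'z',Q[:,2].min().round(3),Q[:,2].max().round(3))
for nm,P in(('top',c['P']),('scene',c['P2'])):
    P=P.reshape(-1,3);P=P[~np.isnan(P[:,0])]
    # approximate locations
    for lab,(u,v) in dict(tw=(500,258),pl=(203,258)).items():
        p=c['P'][v,u]; print(nm,lab,p.round(3))
        Q=P[np.hypot(P[:,0]-p[0],P[:,1]-p[1])<0.055]
        for lo,hi in((.01,.03),(.07,.1),(.1,.115),(.115,.13),(.08,.09)):
            rep(f'{lo}-{hi}',Q[(Q[:,2]>lo)&(Q[:,2]<hi)])
for n,(u,v) in dict(a=(505,258),b=(203,258)).items():
    cv2.imwrite(f'pics/z{n}.png',cv2.resize(c['a'][v-40:v+40,u-40:u+40],None,fx=7,fy=7,interpolation=cv2.INTER_NEAREST))
E
python3 -c "
import cv2,numpy as np
cv2.imwrite('pics/zz.png',cv2.resize(np.hstack([cv2.imread('pics/za.png'),cv2.imread('pics/zb.png')]),(800,400)))"
```

```text
top tw [ 0.483 -0.248  0.078]
0.01-0.03 630 [ 0.483  -0.2429  0.0131] rect [ 481.3 -252.1] [69.9 50.6] 14.9 z 0.01 0.03
0.07-0.1 376 [ 0.4831 -0.2537  0.0779] rect [ 481.2 -251.2] [35.7 56.1] 11.2 z 0.07 0.1
0.1-0.115 175 [ 0.481  -0.2317  0.1103] rect [ 481.1 -251.8] [28.  57.8] 15.0 z 0.1 0.115
0.115-0.13 12 [ 0.4873 -0.2753  0.1155] rect [ 481.6 -252.9] [21.8 53.8] 18.7 z 0.115 0.116
0.08-0.09 93 [ 0.4833 -0.2696  0.0839] rect [ 480.9 -251. ] [27.8 54.4] 15.2 z 0.08 0.09
top pl [0.485 0.268 0.083]
0.01-0.03 770 [0.4807 0.2659 0.0207] rect [483.2 274.4] [50.9 75.2] 69.7 z 0.01 0.03
0.07-0.1 212 [0.4829 0.2729 0.085 ] rect [483.3 274.5] [13.5 40. ] 69.8 z 0.07 0.089
0.1-0.115 0
0.115-0.13 0
0.08-0.09 173 [0.4829 0.2736 0.0854] rect [483.4 274.6] [13.3 40. ] 69.5 z 0.081 0.089
scene tw [ 0.483 -0.248  0.078]
0.01-0.03 685 [ 0.4907 -0.2649  0.0125] rect [ 480.  -256.5] [70.5 53.3] 14.7 z 0.01 0.03
0.07-0.1 441 [ 0.4818 -0.2534  0.0824] rect [ 481.7 -256.5] [32.7 58.3] 15.4 z 0.07 0.1
0.1-0.115 210 [ 0.4802 -0.2765  0.1091] rect [ 479.6 -256.1] [28.4 58.5] 15.1 z 0.1 0.115
0.115-0.13 3
0.08-0.09 138 [ 0.4811 -0.2433  0.0846] rect [ 480.7 -257.5] [29.3 57.4] 16.4 z 0.08 0.09
scene pl [0.485 0.268 0.083]
0.01-0.03 409 [0.4898 0.2614 0.0192] rect [480.1 270.5] [52.9 80.2] 72.3 z 0.01 0.03
0.07-0.1 124 [0.482  0.2682 0.0817] rect [480.6 271.2] [16.1 43.6] 69.6 z 0.07 0.088
0.1-0.115 0
0.115-0.13 0
0.08-0.09 73 [0.4808 0.2695 0.0841] rect [479.9 271.5] [15.9 42.3] 70.4 z 0.08 0.088
```

View pics/zz.png

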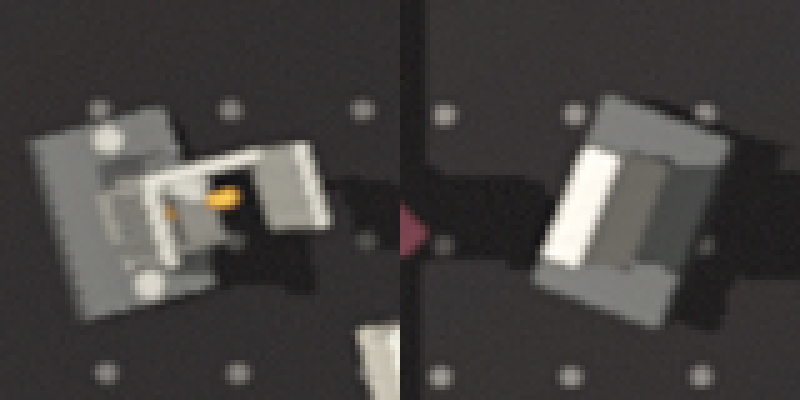

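The left half of the crop is the tweezers: pads near (160,220) and (290,185), with the tweezers' y about 105° in the world and centre (0.481,-0.254). The right half is the plate's white top edge near (580,205): plate y 69.6°, centre (0.482,0.273). The sizes fit (28x57 and 13x40, top at z 0.085). Next I move above the tweezers.

>>> {"name": "play_rows", "arguments": {"plan": [[[0,0,10.7],[323,-237,0],-1],[[0,0,10.7],[323,-237,0],-1],[[0,0,10.7],[323,-237,0],-1],[[0,0,10.7],[323,-237,0],-1],[[0,0,10.7],[323,-237,0],-1],[[0,0,10.7],[323,-237,0],-1],[[0,0,10.7],[323,-237,0],-1],[[0,0,10.7],[323,-237,0],-1]], "grip_force": 25}}

```text
time_s: 0.9
position: [0.4811, -0.2529, 0.2309]
ee_rot: [-0.0, 0.991, 0.131, -0.0]
contact_force: [0.7, -0.4, -0.1]
width: 1.002
finger_force: 0.0
```

```bash
cat >> h.py <<'E'
def rep(n,Q):
    if len(Q)<5: print(n,len(Q)); return
    r=cv2.minAreaRect(Q[:,:2].astype(np.float32)*1000)
    print(n,len(Q),np.nanmedian(Q,0).round(4),'rect',np.round(r[0],1),np.round(r[1],1),round(r[2],1),'z',np.percentile(Q[:,2],[1,99]).round(4))
E
python3 - <<'E'
from h import *
ctrl.get_state(); cams.capture('wrist')
s=ctrl.get_state(); a,d,P=cloud('wrist'); cv2.imwrite('pics/w1.png',a)
print(s['position'],s['ee_rot'],s['qd'].round(3))
Q=P.reshape(-1,3);Q=Q[~np.isnan(Q[:,0])]
Q=Q[np.hypot(Q[:,0]-.481,Q[:,1]+.254)<.05]
for lo,hi in((.01,.03),(.07,.1),(.1,.112),(.112,.13)): rep(f'{lo}-{hi}',Q[(Q[:,2]>lo)&(Q[:,2]<hi)])
E
```

```text
[ 0.48373697 -0.24655211  0.2308593 ] [-0.00271633  0.99109499  0.13312327  0.00123839] [-0.088  0.011 -0.009 -0.06  -0.004 -0.163]
0.01-0.03 2489 [ 0.4944 -0.2464  0.0123] rect [ 481.7 -254.3] [69.6 49.8] 14.5 z [0.0106 0.0203]
0.07-0.1 1330 [ 0.4837 -0.2544  0.0754] rect [ 481.  -252.4] [36.1 55.8] 6.5 z [0.0701 0.0992]
0.1-0.112 180 [ 0.4874 -0.2749  0.1072] rect [ 482.2 -254.1] [27.  56.2] 14.5 z [0.1001 0.112 ]
0.112-0.13 432 [ 0.4818 -0.2746  0.1132] rect [ 481.7 -254.3] [27.5 56.1] 14.7 z [0.112  0.1147]
```

View pics/w1.png

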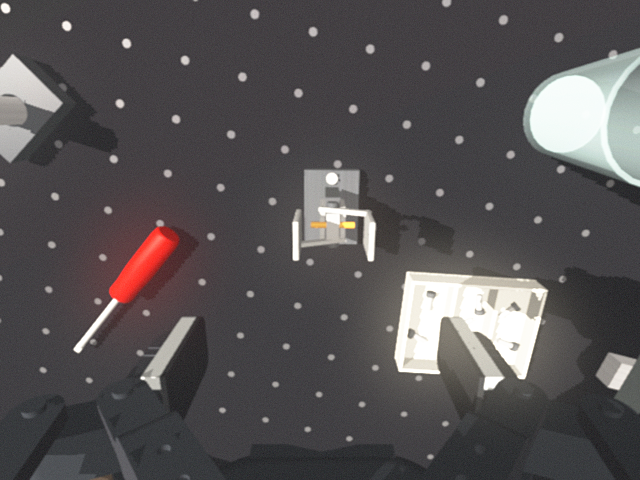

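The wrist view shows the tweezers between the open fingers: pads at (297,235) and (370,237), tops at z 0.113, centre (0.4817,-0.2543), yaw 14.6°. All three views agree. I lower partway and read the settled pose.

>>> {"name": "play_rows", "arguments": {"plan": [[[0,0,0],[0,0,40],-1],[[0,0,0],[0,0,80],-1],[[0,0,0],[0,0,80],-1],[[0,0,0],[0,0,80],-1],[[0,0,0],[0,0,80],-1]]}}

```text
time_s: 1.5
position: [0.4818, -0.2564, 0.1537]
ee_rot: [0.001, 0.991, 0.13, 0.001]
contact_force: [-0.3, -0.4, 1.3]
width: 1.001
finger_force: 0.0
```

Run:
```python
from h import *
s=ctrl.get_state();M=rot(s['ee_rot']);print(s['position'],M.round(4),s['qd'].round(3))
w=np.array([.4817,-.2543,.074])-s['position'];print('tool shift mm',(M.T@w*1000).round(1),'yaw',np.degrees(np.arctan2(M[1,0],M[0,0])))
```

```text
[ 0.48176935 -0.25641529  0.15372159] [[ 0.966   0.2584  0.0029]
 [ 0.2584 -0.966  -0.0024]
 [ 0.0022  0.0031 -1.    ]] [ 0.003 -0.014 -0.012  0.002 -0.005  0.002]
tool shift mm [ 0.3 -2.3 79.7] yaw 14.976749630769476
```

>>> {"name": "play_rows", "arguments": {"plan": [[[0,0,0],[0,-2,30],-1],[[0,0,0],[0,-2,60],-1],[[0,0,0],[0,-2,79],-1],[[0,0,0],[0,-2,79],-1],[[0,0,0],[0,-2,79],-1],[[0,0,0],[0,-2,79],-1]]}}

```text
time_s: 2.1
position: [0.4818, -0.2545, 0.075]
ee_rot: [0.002, 0.991, 0.131, 0.002]
contact_force: [0.4, 0.2, -0.4]
width: 0.999
finger_force: 0.0
```

>>> {"name": "play_rows", "arguments": {"plan": [[[0,0,0],[0,0,0],-0.5],[[0,0,0],[0,0,0],-0.4],[[0,0,0],[0,0,0],-0.3],[[0,0,0],[0,0,0],-0.2]], "grip_force": 30}}

```text
time_s: 2.5
position: [0.4814, -0.2545, 0.0743]
ee_rot: [0.002, 0.991, 0.131, 0.001]
contact_force: [-0.8, -2.1, 5.5]
width: 0.598
finger_force: 7.4
```

>>> {"name": "play_rows", "arguments": {"plan": [[[0,0,0],[0,0,-1],0],[[0,0,0],[0,0,-2],0.3],[[0,0,0],[0,0,-2],0.5],[[0,0,0],[0,0,-2],0.5],[[0,0,0],[0,0,-2],0.5],[[0,0,0],[0,0,-2],0.5]], "grip_force": 30}}

```text
time_s: 3.1
position: [0.4817, -0.2544, 0.0772]
ee_rot: [0.002, 0.991, 0.131, 0.001]
contact_force: [-1.0, 0.0, 8.9]
width: 0.384
finger_force: 31.9
```

>>> {"name": "play_rows", "arguments": {"plan": [[[0,0,0],[0,0,-10],0.5],[[0,0,0],[0,0,-30],0.5],[[0,0,0],[0,0,-60],0.5],[[0,0,0],[0,0,-95],0.5],[[0,0,0],[0,0,-125],0.5],[[0,0,0],[0,0,-125],0.5],[[0,0,0],[0,0,-125],0.5]]}}

```text
time_s: 3.8
position: [0.4802, -0.2528, 0.1995]
ee_rot: [-0.0, 0.991, 0.131, 0.0]
contact_force: [-0.2, 0.5, -1.5]
width: 0.383
finger_force: 30.2
```

Run:
```python
from h import *
s=ctrl.get_state();a,d,P=cloud('wrist');b,_,PS=cloud('scene')
x,y=s['position'][:2]; z=s['position'][2]; print(s['position'],s['finger_force'],s['width'])
cv2.imwrite('pics/l.png',np.hstack([cv2.resize(a,(400,300)),cv2.resize(b[180:420,80:400],(400,300))]))
M=rot(s['ee_rot'])
for n,C in(('w',P),('s',PS)):
    L=(C.reshape(-1,3)-s['position'])@M
    L=L[~np.isnan(L[:,0])]; k=(abs(L[:,0])<.03)&(abs(L[:,1])<.04)&(L[:,2]>.0)&(L[:,2]<.09)
    L=L[k]; 
    for lo,hi in((0,.03),(.03,.07),(.07,.09)): rep(f'{n}{lo}',L[(L[:,2]>lo)&(L[:,2]<hi)])
```

```text
[ 0.48016916 -0.25279496  0.19949585] 30.232818264048547 0.38342357957646156
w0 3792 [ 0.0045 -0.0003  0.0046] rect [ 0.9 -2.5] [36.5 40.5] 10.4 z [0.0002 0.0285]
w0.03 527 [0.0084 0.0158 0.0414] rect [ 1.7 -0.3] [25.4 40.1] 0.1 z [0.0302 0.0618]
w0.07 0
s0 382 [0.004  0.0161 0.0117] rect [ 1.2 -0.4] [29.2 47.1] 11.3 z [0.0004 0.0297]
s0.03 301 [-0.0003  0.0185  0.0466] rect [-2.6 -0.1] [42.1 28.9] 89.6 z [0.0307 0.0643]
s0.07 0
```

View pics/l.png

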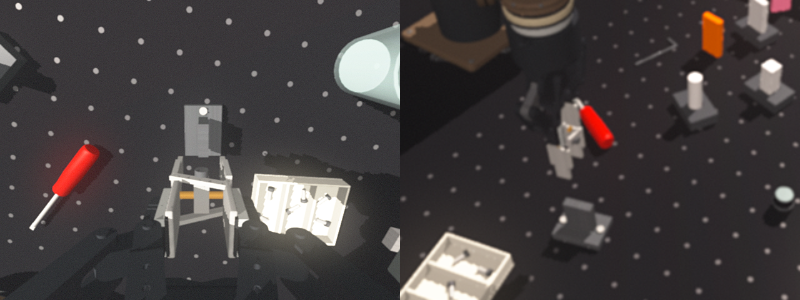

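The tweezers are lifted and clear of the tab: jaws open, 40 mm over all, near tool y=0, tips about 63 mm below the TCP. I carry them across.

>>> {"name": "play_rows", "arguments": {"plan": [[[0,0,3],[8,-29,0],0.5],[[0,0,7],[18,-68,0],0.5],[[0,0,12],[30,-111,0],0.5],[[0,0,17],[41,-155,0],0.5],[[0,0,22],[53,-198,0],0.5],[[0,0,27],[65,-242,0],0.5],[[0,0,32],[76,-285,0],0.5],[[0,0,35.4],[88,-328,0],0.5]]}}

```text
time_s: 4.7
position: [0.4786, 0.0884, 0.1971]
ee_rot: [0.0, 0.984, -0.179, -0.002]
contact_force: [1.1, -0.2, -0.8]
width: 0.379
finger_force: 30.3
```

>>> {"name": "play_rows", "arguments": {"plan": [[[0,0,0],[-16,-42,0],0.5],[[0,0,0],[-31,-82,0],0.5],[[0,0,0],[-44,-118,0],0.5],[[0,0,0],[-54,-145,0],0.5],[[0,0,0],[-61,-164,0],0.5],[[0,0,0],[-65,-175,0],0.5],[[0,0,0],[-65,-175,0],0.5],[[0,0,0],[-65,-175,0],0.5]]}}

```text
time_s: 5.5
position: [0.4799, 0.2725, 0.1982]
ee_rot: [0.001, 0.984, -0.177, -0.001]
contact_force: [-0.7, -0.6, -0.3]
width: 0.383
finger_force: 30.3
```

```bash
cat > m.py <<'E'
from h import *
import sys
for i in range(3): cams.capture('wrist')
s=ctrl.get_state();a,d,P=cloud('wrist')
cv2.imwrite(f'pics/{sys.argv[1]}.png',a)
M=rot(s['ee_rot']);print(s['position'],'yaw',np.degrees(np.arctan2(M[1,0],M[0,0])).round(2),s['width'],s['qd'].round(3))
Q=P.reshape(-1,3);Q=Q[~np.isnan(Q[:,0])];Q=Q[np.hypot(Q[:,0]-.482,Q[:,1]-.273)<.05]
rep('plate',Q[(Q[:,2]>.079)&(Q[:,2]<.09)]); rep('seat',Q[(Q[:,2]>.01)&(Q[:,2]<.025)])
L=(Q-s['position'])@M
for lo,hi in((.03,.045),(.045,.07)): rep(f'jaw tool {lo}',L[(L[:,2]>lo)&(L[:,2]<hi)&(abs(L[:,1])<.03)])
rep('plate tool',L[(Q[:,2]>.079)&(Q[:,2]<.09)])
E
python3 m.py p1
```

```text
[0.48041105 0.27216866 0.1991094 ] yaw -20.47 0.3871321559718814 [-0.    -0.005 -0.003  0.002 -0.002  0.002]
plate 1052 [0.4844 0.2728 0.0853] rect [483.5 273.2] [11.7 40.2] 69.7 z [0.081  0.0868]
seat 4278 [0.4901 0.2691 0.0203] rect [483.4 273.1] [50.1 75.1] 69.5 z [0.0147 0.022 ]
jaw tool 0.03 289 [ 0.011  -0.0165  0.0357] rect [ 1.7 -0.5] [40.2 25. ] 89.8 z [0.0301 0.0447]
jaw tool 0.045 243 [0.0049 0.0155 0.0552] rect [-0.  -0.6] [40.1 18.4] 89.9 z [0.0453 0.0621]
plate tool 1052 [ 0.0036 -0.0017  0.1138] rect [ 2.6 -2.1] [11.7 40.2] 89.8 z [0.1124 0.1181]
```

View pics/p1.png

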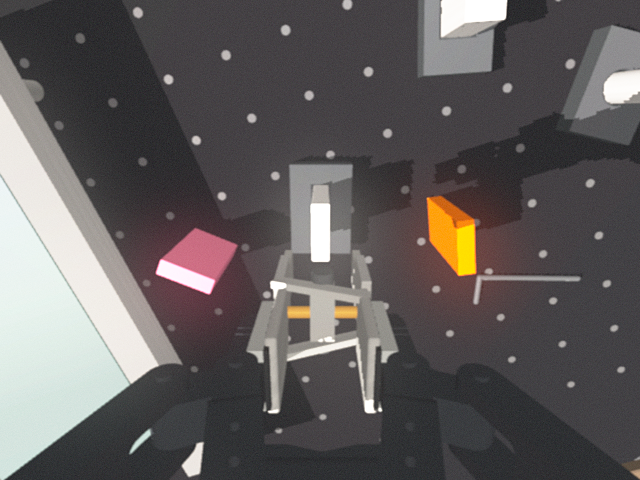

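The wrist view shows the white plate's top at (320,225), between and ahead of the open jaws. In the tool frame the plate is at (2.6,-2.1) mm and the jaws at (0,-0.6), aligned within 0.2°. I correct by (2.5,-1.5) and lower.

>>> {"name": "play_rows", "arguments": {"plan": [[[0,0,0],[2.5,-1.5,5],0.5],[[0,0,0],[2.5,-1.5,20],0.5],[[0,0,0],[2.5,-1.5,35],0.5],[[0,0,0],[2.5,-1.5,40],0.5],[[0,0,0],[2.5,-1.5,40],0.5],[[0,0,0],[2.5,-1.5,40],0.5],[[0,0,0],[2.5,-1.5,40],0.5]]}}

```text
time_s: 6.4
position: [0.4836, 0.274, 0.16]
ee_rot: [-0.0, 0.984, -0.177, 0.001]
contact_force: [-0.1, 0.6, -0.8]
width: 0.387
finger_force: 30.3
```

```bash
python3 m.py p2
```

```text
[0.48354551 0.27392466 0.16000417] yaw -20.38 0.38126408426118563 [-0.     0.001  0.004  0.001  0.001 -0.   ]
plate 1000 [0.4905 0.2705 0.0852] rect [484.6 272.5] [12.  37.7] 69.3 z [0.0804 0.0865]
seat 5193 [0.4921 0.2697 0.0203] rect [483.  273.1] [50.1 75.8] 69.5 z [0.0132 0.0219]
jaw tool 0.03 285 [ 0.0108 -0.0165  0.0356] rect [ 1.6 -0.6] [25.4 40.1] 0.1 z [0.0301 0.0448]
jaw tool 0.045 240 [0.0049 0.0155 0.055 ] rect [ 0.2 -0.6] [40. 18.] 90.0 z [0.0455 0.0623]
plate tool 1000 [0.0076 0.0014 0.0748] rect [1.4 1.1] [37.7 12. ] 0.3 z [0.0735 0.0796]
```

>>> {"name": "play_rows", "arguments": {"plan": [[[0,0,0],[0,1.5,3],0.5],[[0,0,0],[0,1.5,12],0.5],[[0,0,0],[0,1.5,24],0.5],[[0,0,0],[0,1.5,36],0.5],[[0,0,0],[0,1.5,47],0.5],[[0,0,0],[0,1.5,54],0.5],[[0,0,0],[0,1.5,54],0.5],[[0,0,0],[0,1.5,54],0.5]]}}

```text
time_s: 7.4
position: [0.4828, 0.2724, 0.1052]
ee_rot: [0.0, 0.984, -0.177, -0.0]
contact_force: [-0.2, -0.3, 0.5]
width: 0.381
finger_force: 30.3
```

```bash
python3 m.py p3
```

```text
[0.48320381 0.27254049 0.10606818] yaw -20.38 0.3832540317944209 [-0.001 -0.002  0.001 -0.     0.     0.   ]
plate 801 [0.4991 0.2667 0.085 ] rect [485.  273.8] [39.9 39. ] 64.1 z [0.0791 0.0896]
seat 6092 [0.4997 0.267  0.0203] rect [483.5 272.8] [50.1 74.9] 69.7 z [0.0125 0.0219]
jaw tool 0.03 536 [0.014  0.0002 0.0365] rect [ 4.6 -0.3] [40.1 31.6] 88.9 z [0.0302 0.0446]
jaw tool 0.045 554 [0.0195 0.0002 0.0557] rect [ 6.5 -0.7] [28.4 39.7] 4.6 z [0.0454 0.0694]
plate tool 801 [0.015  0.0002 0.0211] rect [ 1.2 -1.8] [39.  39.9] 5.5 z [0.0165 0.027 ]
```

View pics/p3.png

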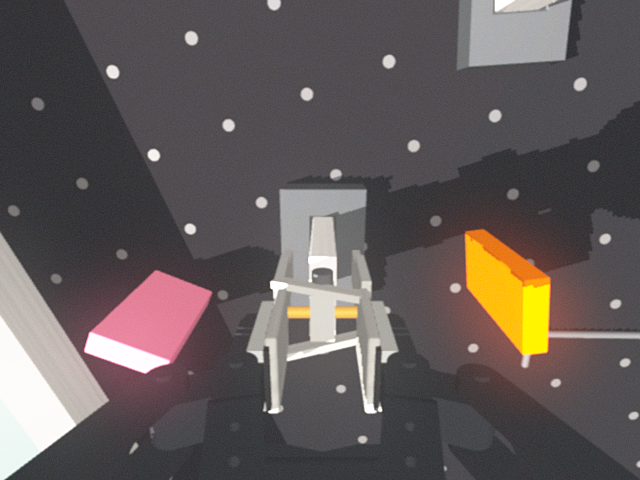

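The plate lies between the jaws (its edge at (322,240)), centred within 1 mm, with the tips at about z 0.044. I lower 2 mm more and release slowly.

>>> {"name": "play_rows", "arguments": {"plan": [[[0,0,0],[0,-0.5,2],0.25],[[0,0,0],[0,-0.5,2],0.2],[[0,0,0],[0,-0.5,2],0.1],[[0,0,0],[0,-0.5,3],0.0],[[0,0,0],[0,-0.5,4],-0.1],[[0,0,0],[0,-0.5,4],-0.2],[[0,0,0],[0,-0.5,4],-0.25],[[0,0,0],[0,-0.5,4],-0.3]]}}

```text
time_s: 8.4
position: [0.4828, 0.2728, 0.1012]
ee_rot: [0.0, 0.984, -0.177, -0.0]
contact_force: [0.1, -0.0, -2.0]
width: 0.648
finger_force: 5.0
```

>>> {"name": "play_rows", "arguments": {"plan": [[[0,0,0],[0,0,0],-0.4],[[0,0,0],[0,0,0],-0.5],[[0,0,0],[0,0,0],-0.7],[[0,0,0],[0,0,0],-1],[[0,0,0],[0,0,0],-1],[[0,0,0],[0,0,0],-1],[[0,0,0],[0,0,0],-1]]}}

```text
time_s: 9.1
position: [0.4828, 0.2728, 0.1013]
ee_rot: [-0.0, 0.984, -0.177, -0.0]
contact_force: [-0.8, -0.9, -0.2]
width: 0.999
finger_force: 0.0
```

```bash
python3 m.py p4
```

```text
[0.48283319 0.27278991 0.10131334] yaw -20.39 0.9968675040664301 [-0.001  0.    -0.     0.001  0.001  0.   ]
plate 786 [0.4988 0.2673 0.0851] rect [484.7 270.9] [19.8 37.8] 77.5 z [0.0793 0.0898]
seat 6682 [0.4982 0.2652 0.0203] rect [483.1 273. ] [50.1 75.9] 69.5 z [0.0125 0.0219]
jaw tool 0.03 313 [ 0.0202 -0.0007  0.0354] rect [17.  -0.4] [ 7.7 19.7] 0.1 z [0.0301 0.0447]
jaw tool 0.045 372 [ 0.0202 -0.0008  0.0555] rect [14.5 -0.5] [12.7 19.8] 0.2 z [0.0453 0.0696]
plate tool 786 [ 0.0162 -0.0007  0.0163] rect [2.4 1.1] [19.8 37.8] 82.2 z [0.0116 0.022 ]
```

View pics/p4.png

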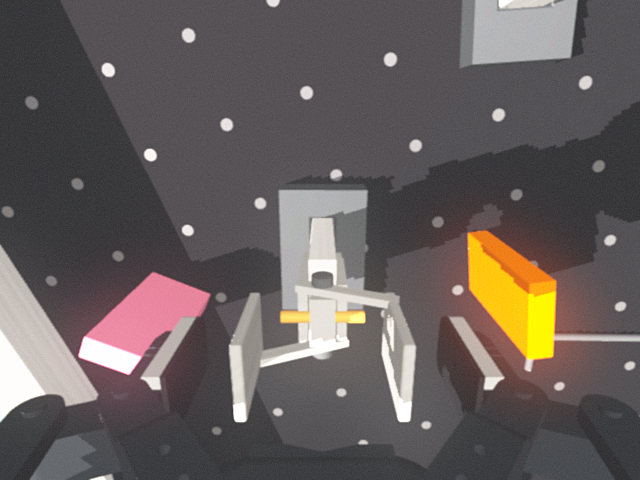

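The fingers are open and clear of the pads at (245,355) and (397,355), and the jaws grip the plate at (322,280). I retreat straight up and check the result.

>>> {"name": "play_rows", "arguments": {"plan": [[[0,0,0],[0,0,-15],-1],[[0,0,0],[0,0,-40],-1],[[0,0,0],[0,0,-80],-1],[[0,0,0],[0,0,-120],-1],[[0,0,0],[0,0,-150],-1],[[0,0,0],[0,0,-150],-1],[[0,0,0],[0,0,-150],-1]]}}

```text
time_s: 10.0
position: [0.4832, 0.273, 0.2532]
ee_rot: [-0.001, 0.984, -0.177, 0.001]
contact_force: [0.8, 1.1, -1.4]
width: 1.0
finger_force: 0.0
```

Run:
```python
from h import *
for i in range(6): cams.capture('wrist')
s=ctrl.get_state();a,d,P=cloud('wrist');b,_,PS=cloud('scene')
cv2.imwrite('pics/f.png',np.hstack([cv2.resize(a,(400,300)),cv2.resize(b[120:270,290:490],(400,300),interpolation=cv2.INTER_CUBIC)]))
for C in(P,PS):
    Q=C.reshape(-1,3);Q=Q[~np.isnan(Q[:,0])];Q=Q[np.hypot(Q[:,0]-.483,Q[:,1]-.273)<.05]
    for lo,hi in((.01,.025),(.03,.082),(.082,.089),(.12,.137),(.137,.16)): rep(f'{lo}',Q[(Q[:,2]>lo)&(Q[:,2]<hi)])
```

```text
0.01 2633 [0.4974 0.2673 0.0203] rect [483.2 273.3] [50.1 75.3] 69.4 z [0.0114 0.0222]
0.03 193 [0.5016 0.2662 0.0649] rect [499.1 267.6] [19.9  7.2] 70.3 z [0.0314 0.0816]
0.082 162 [0.4989 0.2683 0.0851] rect [485.1 274.6] [19.3 38.8] 61.8 z [0.0823 0.0879]
0.12 235 [0.4869 0.2913 0.129 ] rect [483.8 273. ] [55.4 26.9] 69.7 z [0.1202 0.1369]
0.137 530 [0.4839 0.2733 0.141 ] rect [483.4 273.2] [56.  27.6] 69.9 z [0.1374 0.1426]
0.01 384 [0.4896 0.2605 0.0192] rect [481.4 271. ] [53.5 78.4] 70.0 z [0.0106 0.0244]
0.03 259 [0.4864 0.2636 0.0569] rect [479.8 265.5] [17.8 43.6] 84.5 z [0.0307 0.0812]
0.082 41 [0.4906 0.2644 0.0841] rect [485.2 263.6] [34.1 17.3] 18.7 z [0.0821 0.0884]
0.12 122 [0.4812 0.2519 0.1294] rect [480.6 270.3] [59.2 30.6] 68.7 z [0.1205 0.1368]
0.137 44 [0.4797 0.2517 0.1392] rect [480.6 272.1] [59.3 27.1] 70.5 z [0.137  0.1424]
```

View pics/f.png

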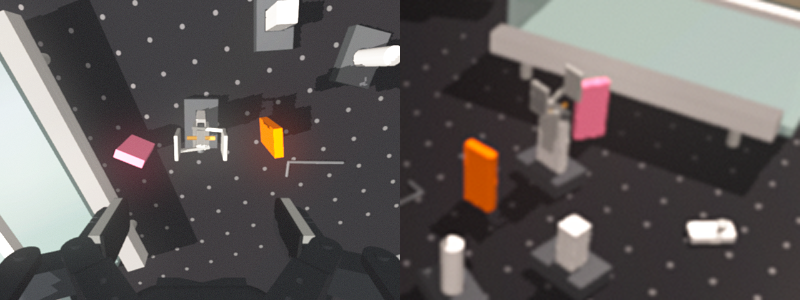

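The tweezers stand upright on the plate: tops at z 0.141, so the tips are at about 0.043, with 42 mm of overlap. The pads are 56 mm apart. The plate top is still at 0.085, so it sits in its seat, and the robot is clear.

```bash
python3 -c "
from bench import job_done
print(job_done())"
```

```text
the job is handed in; nothing more can be done
None
```

The job is handed in: the tweezers stand upright gripping the flat plate about 42 mm down by themselves, the plate is still in its seat, and the robot is clear, after about 10 s of the 40 s allowed.

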